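# Release the half-coil from the air clamp and hold it level

### The job

The end of this copper half-coil has been taped. Turn the yellow valve lever a quarter turn clockwise to its stop, across the pipe, so that the air goes off and the clamp lets go; then draw the half-coil lengthwise up out of its sloping holder, turn it so that its straight leg is level, and hold it there still with every part of it more than 20 cm above the bench, for the winder to check. Finish while still holding it, with the valve left off and the other things on the bench left where they are.

Things in the scene. Friction and masses are not known exactly. Their poses are not given: they have to be found in the camera images.
- stand: Grey steel clamp stand fixed to the bench, x roughly away from the robot, y left, z up. Origin under its 12 mm base plate (x -95 to 65, y -105 to 165 mm). The holder is at y = -60. An air cylinder 44 mm square lies along y at x -38, height 97, y -26 to 28; brass pipe and ball valve carry on from it, a steel pipe bends down at y 145. Only the lever is higher than 135 mm.
- seat (a point): Foot of the holder, where the centre of the half-coil's lower end face is when seated; stand's axes. The holder is a throat 75 mm long climbing at 45 degrees towards the stand's +x: closed below, on its right (fixed jaw) and at its foot; a steel strap 7 mm proud of the half-coil covers its lowest 30 mm; on its left is the rubber-faced jaw of the air cylinder. The half-coil slides out up the slope only.
- valve_hinge (a point): Point on the vertical axis of the valve lever, at the height of the lever's grip (145 mm above the bench); fixed to the stand, at x = -38, y = +85 mm of its frame.
- lever_grip (a point): Point on the valve lever's yellow grip, 85 mm from the hinge axis. The grip is a bar 16 mm wide and 14 mm high (138 to 152 mm above the bench), from 35 to 107 mm from the axis. The point's y points outward along the lever, z up. Below it the pipe's top is 105 mm above the bench.
- valve (a joint): Lever angle, rad: 0 = along the pipe, pointing to the stand's +y (air on, half-coil clamped with some 35 N); 1.571 = stop, across the pipe, pointing to the stand's +x (air off, jaw drawn back 8 mm). Grows clockwise seen from above; starts at 0 to 0.2; stays where it is left; takes 4 to 6 N at the grip.
- bar_mid (a point): Centre of the half-coil's straight leg, a stack of copper strips 200 mm long (x), 12 mm wide (y), 18 mm high (z). x points from the lower end, in the holder, to the upper, amber-taped end; y is level. Seated, x climbs at 45 degrees towards the stand's +x and the lower 75 mm are in the throat. With the jaw back it has play: up to 8 mm to the left, 1 to 2 degrees in slope.
- bar_foot (a point): Centre of the lower end face of the half-coil, 100 mm from bar_mid; same axes.
- bar_tip (a point): Centre of the far face of the half-coil's cranked end; at x = 142, z = -24 mm from bar_mid; same axes.
- bar: The same half-coil, origin and axes as bar_mid. Beyond the taped end of the leg is a cranked end 48 mm long, bent 0.5 rad towards -z. About 0.45 kg, centre of mass 25 mm from the origin towards the taped end; bare copper to grip there, the tape begins at 69 mm.
- tape: Bystander: roll of amber tape lying flat, 80 mm across, 24 mm high, beyond the stand; origin under its centre.
- jar: Bystander: clear jar with a yellow cap, 60 mm across, 85 mm high, beyond the stand; origin under its centre.
- marker: Bystander: black and red marker pen lying to the right of the stand, 130 mm long (x), 15 mm thick; origin under its middle.
- pail: Bystander: white plastic pail, 140 mm across, 135 mm high, on the right; origin under its centre.
Mind the look-alikes: they are no part of the job. Of the things shaped like the bar, the copper one is meant.

How it is judged:
On the way, in this order (a step that is already met when the one before it is completed fails the run):
1. the air is off: lever within 10 degrees of its stop, the half-coil still seated (value of joint valve above 1.4 rad and distance between bar_foot and seat below 0.02 m), for 0.2 s.
2. the half-coil is drawn clear of the stand, in the gripper (distance between bar_foot and seat above 0.08 m and contact force between bar and stand below 0.1 N and contact force between the fingers and bar above 1 N), for 0.1 s.
At the end, for the whole second after the job is handed in: The half-coil is gripped and still, its straight leg level within 8 degrees, both its ends' centres more than 205 mm above the bench, off the stand; the valve is within 10 degrees of its off stop; tape, jar, marker and pail are within 30 mm of where they were (angle between bar_mid's own x axis and vertical between 1.43 and 1.71 rad and height (world z) of each of bar_foot, bar_tip above 0.205 m and contact force between the fingers and bar above 1 N and contact force between bar and stand below 0.1 N and linear speed of bar below 0.03 m/s and angular speed of bar below 0.2 rad/s and value of joint valve above 1.4 rad and distance of each of tape, jar, marker, pail from where it was at the start of the episode below 0.03 m); the arm keeps its last pose, push and grip.
It fails at once if a bystander is pushed more than 30 mm or the jar or pail tipped over (distance of any of tape, jar, marker, pail from where it was at the start of the episode above 0.03 m or angle between any of jar, pail's own z axis and vertical above 0.5 rad).
It also fails if it takes over 54 s, if anything falls off the work surface, if the arm or the gripper's body presses on something with over 40 N, if the wrist force passes 120 N, or if a joint passes its speed limit or range.

### The arm

A 7-joint arm with a two-finger parallel gripper is mounted at the origin on the work surface. World frame = base frame: x ahead of the robot, y to its left, z up, the work surface at z = 0. Lengths are in m, angles in rad, forces in N, time in s.
With the tool pointing down it reaches from about 0.425 to 0.925 m from the base axis. Payload 6.8 kg.
Tool frame: the origin (TCP) lies at the very end of the fingers, on their centre line; the grasp point (between the pads) lies 19 mm behind it (r.tcp_to_grasp is the distance from the TCP to the grasp point, in m); z points along the fingers, y is the line along which they close (so a half turn about z gives the same grasp; the last joint's range is limited). The gripper opens to 85 mm and grips with 20 to 120 N. Pads are 22 mm wide; open, the fingers measure 114 mm over their backs; the gripper's body (76 mm by 85 mm) begins 54 mm behind the grasp point. The pads swing forward as they close: fully open they stand 13 mm farther back than shut.
Start: joints at [1.228, 0.477, 0.022, 1.555, -0.011, 1.109, -0.083], TCP at [0.157, -0.656, 0.231] pointing down, gripper open.
Joint ranges: [-2.96, 2.96], [-0.34, 2.1], [-1.41, 1.46], [0.24, 2.44], [-1.37, 4.51], [0.17, 1.92], [-2.96, 2.96]. Speed limits (rad/s): [2.39, 2.39, 3.14, 3.14, 3.14, 3.14, 3.14].

### API

Orientations are given as a rotation vector (axis times angle).
In Python, from bench import r gives the robot as it stands.
- The arm moves only by the tool step_arm, never from a script. Its argument "moves" is a list of rows, each a list of 7 numbers: the shift along the tool's x, y, z in mm, then the turn, a rotation vector about the tool's x, y, z in rad, then the finger opening in mm, from 0 to 85.4. A call has 1 to 8 rows; each row is the pose to reach, as a shift and turn from the pose commanded when the call began, along the tool's axes at that moment; what a row does not reach only later rows make up. A row lasts 1/10 s, in which the tool goes at most 50 mm and 8.59 degrees, less where a joint would pass 70% of its speed; a pose out of reach is approached as far as the arm can. A call with a gripper value outside its range is refused whole. The fingers move at their own pace and stop on an object; "grip_force" is the grip in N (left out, the last holds). Time passes only in rows, so rows that repeat a pose let the fingers close. It gives the time, the measured TCP pose, the force, the opening and the grip force at its end, in the units of the state.
- r.get_obs(): the state, without advancing time (a new reading comes with each control period).
- r.grab_frame(name): name is "scene" or "top" or "wrist"; returns a dict with "image" (384x512x3 uint8, red, green, blue), "depth" (384x512 float32, m along the optical axis (not along the pixel's ray), 0 where there is no reading), "mtx" (3x3 intrinsics, pixels), "rvec" (rotation vector, rad) and "tvec" (3), from world to camera coordinates, as OpenCV has them. Camera axes: x right, y down, z forward; pixel columns grow to the right and rows downward; lengths in m; the calibration is good to about 2 mm. A picture is of the moment at which its call begins.
- r.hand_in(): hands the job in; it is judged then, once.
The state is a dict: "clock": time; "joints": joint angles; "qvel": joint speeds; "tau": joint torques, N m; "tcp_pos": TCP position; "orientation": TCP orientation; "contact_force": force on the tool from outside, world axes, zero at the start; "moment": the same for the moment, N m; "grip_width": finger opening in m; "gripper_force": force on a finger pad.
Only numpy, scipy, OpenCV 4.12 (cv2) and the standard library are available. Lean on these libraries where they do the work, as an engineer would, in place of code of your own. Each camera call takes 0.05 s, during which the arm holds its last target. There are 200 camera calls.

## Working session

There is one attempt and no reset: what is moved stays moved. The work goes in short steps, Python scripts to look and compute and a tool call to move; the robot and the scene stay as the last step left them, time stands still between calls to the robot, and variables do not carry over. Pictures are saved under pics/ and viewed, at most 10 in all, crops included, and the job is handed in when it is done.

Besides the shell and the picture viewer there is one more tool, called after "Request:" as name([rows], argument=value, ...), one row to a line, values as JSON. step_arm: Moves the arm, as the interface text tells. Its arguments: {"type":"object","properties":{"moves":{"type":"array","items":{"type":"array","items":{"type":"number"}}},"grip_force":{"type":"number"}},"required":["moves"]}

```bash
mkdir -p pics; ls; cat > h.py <<'E'
import numpy as np, cv2, pickle
from scipy.spatial.transform import Rotation as R
def grab(n):
    from bench import r
    f=r.grab_frame(n); pickle.dump(f,open(f'{n}.pkl','wb')); return f
def load(n): return pickle.load(open(f'{n}.pkl','rb'))
def world(f,u,v,d=None):
    d=f['depth'][int(v),int(u)] if d is None else d
    K=f['mtx'];c=np.array([(u-K[0,2])/K[0,0]*d,(v-K[1,2])/K[1,1]*d,d])
    M=cv2.Rodrigues(np.array(f['rvec'],float))[0]
    return M.T@(c-np.ravel(f['tvec']))
def cloud(f):
    v,u=np.mgrid[0:384,0:512];d=f['depth'];K=f['mtx']
    c=np.stack([(u-K[0,2])/K[0,0]*d,(v-K[1,2])/K[1,1]*d,d],-1)
    M=cv2.Rodrigues(np.array(f['rvec'],float))[0]
    return (c-np.ravel(f['tvec']))@M
def pix(f,p): return cv2.projectPoints(np.array(p,float).reshape(-1,3),np.array(f['rvec'],float),np.array(f['tvec'],float),f['mtx'],None)[0].reshape(-1,2)
E
python3 - <<'E'
from h import *
from bench import r
a=grab('scene');b=grab('top')
for n,f in (('scene',a),('top',b)):
    cv2.imwrite(f'pics/{n}0.png',cv2.resize(f['image'][:,:,::-1],(800,600),interpolation=cv2.INTER_CUBIC))
o=r.get_obs(); print(o); print(r.tcp_to_grasp)
E
```

```text
pics
{'clock': 0.1, 'joints': array([ 1.22789488,  0.47770622,  0.02231633,  1.5563606 , -0.01148193,
        1.10929097, -0.08308205]), 'qvel': array([ 0.00058871, -0.0007955 ,  0.00114573, -0.00209055, -0.00269992,
        0.00065795,  0.00115751]), 'tau': array([ 4.88120088e-03, -5.97752059e+01,  1.61388561e+00, -2.81948483e+01,
        1.29009041e-02,  5.03813411e-03, -3.51453821e-05]), 'tcp_pos': array([ 0.15691369, -0.65595684,  0.23042657]), 'orientation': array([-3.11835860e+00, -3.67898460e-01,  4.91681275e-04]), 'contact_force': array([ 0.00750453,  0.0223203 , -0.62634713]), 'moment': array([ 0.03534067,  0.04582716, -0.00124264]), 'gripper_force': 0.0, 'grip_width': 0.08511006495230222}
0.0187
```

View pics/scene0.png

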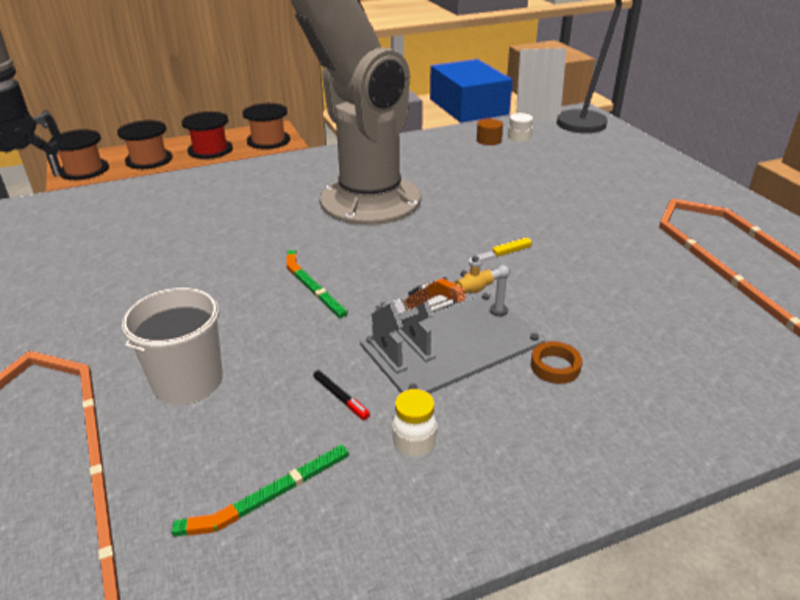

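View pics/top0.png

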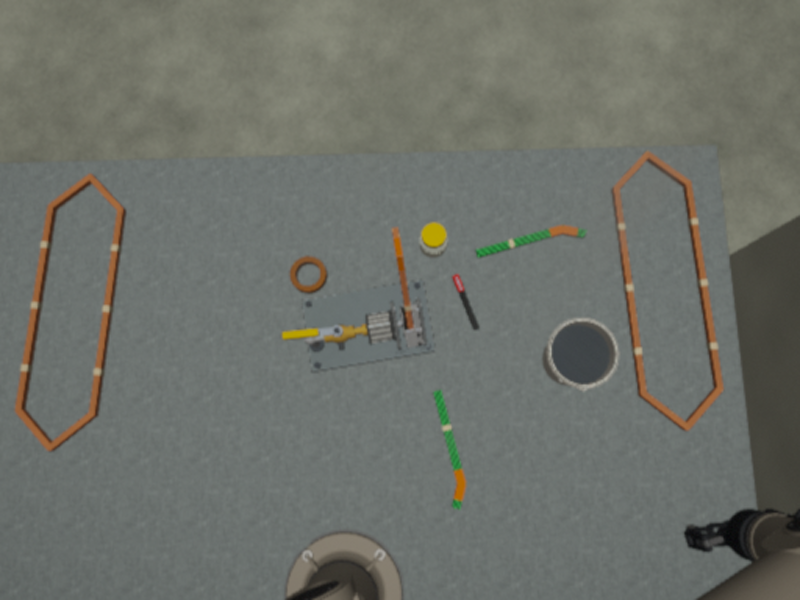

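Look-alikes: green half-coils at top (530,243) and (450,450); the large copper coils at (70,310) and (668,290) are loops; the copper one in the holder, from (410,325) to (395,230), is the one meant. Yellow lever (300,334) in top; the yellow jar cap (433,236) is not it.

```bash
python3 - <<'E'
from h import *
f=load('top');P=cloud(f);im=f['image'].astype(int)
u0,v0,u1,v1=175,140,290,245
cv2.imwrite('pics/topcrop.png',cv2.resize(f['image'][v0:v1,u0:u1,::-1],None,fx=6.5,fy=5.7,interpolation=cv2.INTER_CUBIC)[:600,:800])
print('table z',np.median(P[150:240,120:170,2]))
S=P[160:245,185:285];C=im[160:245,185:285]
m=(S[...,2]>.007)&(S[...,2]<.018)&(abs(C[...,0]-C[...,2])<25)
n,l,st,_=cv2.connectedComponentsWithStats(m.astype(np.uint8))
k=1+np.argmax(st[1:,4]);pts=S[(l==k)][:,:2]
rc=cv2.minAreaRect((pts*1000).astype(np.float32));print('plate',n,st[k],rc)
print(cv2.boxPoints(rc))
# lever
y=(im[...,0]>150)&(im[...,1]>120)&(im[...,2]<80)&(P[...,2]>.12)&(P[...,2]<.17)
q=P[y];q=q[:,:];print('lever',len(q),q.mean(0),np.ptp(q,0))
c=q[:,:2].mean(0);w,V=np.linalg.eigh(np.cov((q[:,:2]-c).T));d=V[:,1];t=(q[:,:2]-c)@d;print(d,t.min(),t.max(),c+d*t.min(),c+d*t.max())
# bar copper
hs=(im[...,0]>im[...,2]*1.7)&(im[...,0]>90)&(im[...,1]<130)
m=np.zeros_like(hs);m[145:210,245:270]=hs[145:210,245:270]
q=P[m&(P[...,2]>.06)];print('bar',len(q))
for z in np.arange(.06,.25,.02):
    s=q[(q[:,2]>=z)&(q[:,2]<z+.02)]
    if len(s):print(z,len(s),np.median(s,0))
print(P[int(236/1.5625),int(433/1.5625)],P[int(230/1.5625)+2,int(396/1.5625)])
f=load('scene');
print('jar',P[151,277])
E
```

```text
table z 0.0005791515201203875
plate 67 [   8   21   65   29 1112] ((586.1429443359375, -21.59862518310547), (79.45319366455078, 218.5875244140625), 8.342968940734863)
[[ 530.97845    80.77425 ]
 [ 562.6951   -135.50002 ]
 [ 641.30743  -123.9715  ]
 [ 609.59076    92.302765]]
lever 106 [0.51182565 0.06866636 0.1521251 ] [0.01799584 0.06827638 0.0138291 ]
[-0.09256187  0.99570694] -0.03446924873154202 0.0333191113824577 [0.51501619 0.03434509] [0.50874158 0.10184243]
bar 224
0.08 8 [ 0.53136473 -0.14445642  0.09888114]
0.1 21 [ 0.54289918 -0.14466855  0.11199022]
0.12000000000000001 15 [ 0.55606181 -0.13941763  0.12718753]
0.14 26 [ 0.58055589 -0.13835128  0.15063261]
0.16000000000000003 26 [ 0.60015017 -0.13480322  0.17011395]
0.18000000000000002 28 [ 0.619685  -0.132253   0.1912287]
0.2 41 [ 0.64155452 -0.1276717   0.21299115]
0.22000000000000003 58 [ 0.67294808 -0.12518886  0.22527553]
[ 0.72137441 -0.19699977  0.08742305] [ 0.68428027 -0.12283351  0.23314151]
jar [ 0.72137441 -0.19699977  0.08742305]
```

View pics/topcrop.png

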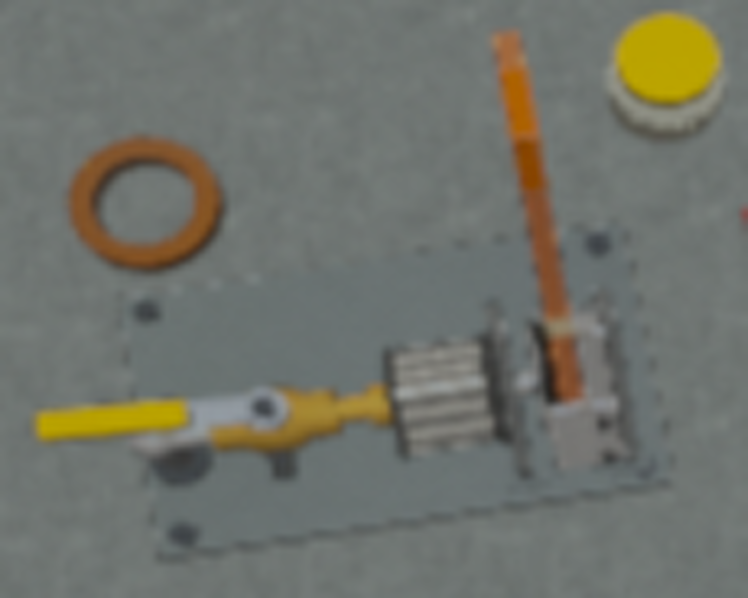

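```bash
python3 - <<'E'
from h import *
from scipy.optimize import least_squares
f=load('top')
K=f['mtx'];M=cv2.Rodrigues(np.array(f['rvec'],float))[0];t=np.ravel(f['tvec'])
def atz(u,v,z):
    o=-M.T@t;d=M.T@np.linalg.inv(K)@[u,v,1];return o+d*(z-o[2])/d[2]
A=[]
for a,b in [(125,290),(630,230),(660,485),(160,558)]:
    p=atz(175+a/6.5-.5,140+b/5.7-.5,.012);A.append(p[:2])
A=np.array(A);L=np.array([[65,165],[65,-105],[-95,-105],[-95,165]])/1000
g=lambda x:((L@np.array([[np.cos(x[2]),np.sin(x[2])],[-np.sin(x[2]),np.cos(x[2])]])+x[:2])-A).ravel()
s=least_squares(g,[.58,-.05,.15]);print(A,s.x,g(s.x)*1000)
x=s.x;Rz=np.array([[np.cos(x[2]),-np.sin(x[2])],[np.sin(x[2]),np.cos(x[2])]])
for n,p in dict(hinge=(-.038,.085),hold=(0,-.06),off=(.047,.085)).items():print(n,Rz@p+x[:2])
h=Rz@[-.038,.085]+x[:2]
lc=np.array([.5118,.0687]);print('lever c rel',Rz.T@(lc-h))
for q in [(.5429,-.1447),(.5806,-.1384),(.6197,-.1323),(.6416,-.1277),(.684,-.1228)]: print('bar in stand',Rz.T@(np.array(q)-x[:2]))
print('scene pts')
fs=load('scene')
for u,v in [(512,245),(475,261)]: print(world(fs,u/1.5625,v/1.5625))
E
```

```text
[[ 0.61142256  0.08860959]
 [ 0.64247996 -0.1776293 ]
 [ 0.48834644 -0.18960151]
 [ 0.45029698  0.06865033]] [ 0.5667075  -0.0804233   0.12313026] [-0.47236724  2.70115684  1.63146154  0.98420619 -3.02366744 -6.69468128
  1.86457314  3.00931824]
hinge [ 0.51855555 -0.00073397]
hold [ 0.57407666 -0.13996905]
off [0.60291202 0.00970567]
lever c rel [0.00182343 0.069738  ]
bar in stand [-0.03152168 -0.06086604]
bar in stand [ 0.00666666 -0.05924402]
bar in stand [ 0.04621983 -0.05799244]
bar in stand [ 0.068519   -0.05611701]
bar in stand [ 0.1111998  -0.05646165]
scene pts
[0.51334428 0.06652329 0.14954585]
[ 0.52198081 -0.00592325  0.14146038]
```

```bash
cat >> h.py <<'E'
PSI=.14
def stand_R(pitch=0,psi=PSI):
    # tool x along stand x, z down; pitch>0 tips the tool z towards stand +x
    B=np.array([[np.cos(psi),np.sin(psi),0],[np.sin(psi),-np.cos(psi),0],[0,0,-1]]).T
    return R.from_matrix(B)*R.from_rotvec([0,pitch,0])
def rows(targets,p0=None,R0=None):
    """targets: list of (xyz, Rotation)"""
    from bench import r
    o=r.get_obs()
    p0=o['tcp_pos'] if p0 is None else p0; R0=R.from_rotvec(o['orientation']) if R0 is None else R0
    print('now',o['clock'],o['tcp_pos'].round(4),o['contact_force'].round(1))
    for p,Q in targets:
        print((R0.inv().apply(np.array(p)-p0)*1000).round(1),(R0.inv()*Q).as_rotvec().round(3))
E
python3 - <<'E'
from h import *
Q=stand_R()
print((stand_R(.785).apply([0,0,1])))
rows([((.30,-.50,.32),Q),((.45,-.15,.32),Q),((.45,.074,.30),Q)])
f=load('top')
for n,(a,b) in dict(tape0=(530,192),bend=(526,137),mid=(545,270),tip=(507,40)).items():
    u,v=175+a/6.5-.5,140+b/5.7-.5; print(n,world(f,round(u),round(v)))
E
```

```text
[ 0.6999096   0.09863259 -0.70738827]
now 0.1 [ 0.1569 -0.656   0.2304] [ 0.   0.  -0.6]
[ 175.4 -118.5  -89.4] [-0.002  0.     0.095]
[ 402.8 -424.   -88.9] [-0.002  0.     0.095]
[ 454.9 -641.8  -68.6] [-0.002  0.     0.095]
tape0 [ 0.62212209 -0.1295045   0.19308955]
bend [ 0.6447269  -0.12743283  0.21205793]
mid [ 0.58768092 -0.13401595  0.15421667]
tip [ 0.69234477 -0.11980575  0.22713814]
```

Request:
step_arm([
  [175,-118,-89,0,0,0.095,0],
  [175,-118,-89,0,0,0.095,0],
  [175,-118,-89,0,0,0.095,0],
  [175,-118,-89,0,0,0.095,0],
  [403,-424,-89,0,0,0.095,0],
  [403,-424,-89,0,0,0.095,0],
  [403,-424,-89,0,0,0.095,0],
  [403,-424,-89,0,0,0.095,0],
])

```text
clock: 0.9
tcp_pos: [0.3648, -0.3367, 0.3144]
orientation: [-3.134, -0.219, 0.001]
contact_force: [0.8, -0.4, -0.9]
grip_width: 0.0
gripper_force: 0.0
```

```bash
python3 - <<'E'
from h import *
from bench import r
Q=stand_R()
print(r.get_obs()['joints'])
rows([((.45,-.15,.32),Q),((.45,.074,.30),Q),((.478,.0738,.23),Q),((.478,.0738,.13),Q)])
E
```

```text
[ 0.75503129  0.11384121 -0.14788689  1.85693137  0.01834943  1.17239976
 -0.83005708]
now 0.9 [ 0.3648 -0.3367  0.3144] [ 0.8 -0.4 -0.9]
[ 110.3 -173.    -5.6] [-0.  0. -0.]
[ 141.6 -394.8   14.4] [-0.  0. -0.]
[ 169.3 -390.7   84.4] [-0.  0. -0.]
[ 169.3 -390.7  184.4] [-0.  0. -0.]
```

Request:
step_arm([
  [110,-173,-5,0,0,0,0],
  [110,-173,-5,0,0,0,0],
  [110,-173,-5,0,0,0,0],
  [110,-173,-5,0,0,0,0],
  [142,-395,15,0,0,0,0],
  [142,-395,15,0,0,0,0],
  [142,-395,15,0,0,0,0],
  [142,-395,15,0,0,0,0],
])

```text
clock: 1.7
tcp_pos: [0.4491, 0.0443, 0.3019]
orientation: [3.134, 0.219, 0.0]
contact_force: [1.0, -0.1, 0.5]
grip_width: 0.0002
gripper_force: 0.0
```

```bash
python3 - <<'E'
from h import *
from bench import r
Q=stand_R()
print(r.get_obs()['joints'])
rows([((.475,.0738,.23),Q),((.475,.0738,.13),Q)])
f=grab('wrist')
cv2.imwrite('pics/w1.png',f['image'][:,:,::-1])
P=cloud(f);im=f['image'].astype(int)
y=(im[...,0]>150)&(im[...,1]>110)&(im[...,2]<80)&(P[...,2]>.13)&(P[...,2]<.17)
q=P[y];print(len(q))
if len(q)>50:
    c=q[:,:2].mean(0);w,V=np.linalg.eigh(np.cov((q[:,:2]-c).T));d=V[:,1];t=(q[:,:2]-c)@d;print(d,q.mean(0),c+d*t.min(),c+d*t.max(),q[:,2].max())
E
```

```text
[ 0.27417419  0.06854188 -0.52930952  1.94333188  0.03844738  1.13935888
 -1.70152428]
now 1.7 [0.4491 0.0443 0.3019] [ 1.  -0.1  0.5]
[ 29.7 -25.7  71.9] [ 0.    -0.    -0.001]
[ 29.7 -25.7 171.9] [ 0.    -0.    -0.001]
1018
[-0.08344505  0.99651238] [0.51088621 0.06832371 0.15098135] [0.513831   0.03315658] [0.50798004 0.10302961] 0.15368603752507945
```

View pics/w1.png

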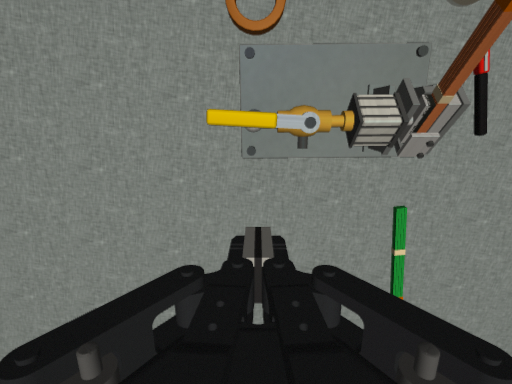

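Request:
step_arm([
  [28,-26,72,0,0,0,0],
  [28,-26,72,0,0,0,0],
  [28,-26,172,0,0,0,0],
  [28,-26,172,0,0,0,0],
  [28,-26,172,0,0,0,0],
  [28,-26,172,0,0,0,0],
])

```text
clock: 2.35
tcp_pos: [0.4736, 0.0721, 0.1304]
orientation: [-3.134, -0.22, 0.003]
contact_force: [-0.0, 0.3, 1.6]
grip_width: 0.0002
gripper_force: 0.0
```

```bash
python3 - <<'E'
from h import *
Q=stand_R()
H=np.array([.517,-.003]);T=[]
for th in np.linspace(.056,1.571,17):
    a=np.pi/2+PSI-th;d=np.array([np.cos(a),np.sin(a)]);n=np.array([d[1],-d[0]])
    off=.008+.011*np.cos(th)+.0145*np.sin(th)
    T.append(((*(H+.080*d-off*n),.13),Q))
rows(T)
E
```

```text
now 2.35 [0.4736 0.0721 0.1304] [-0.   0.3  1.6]
[17.2 -0.6  0.4] [-0.     0.002  0.   ]
[23.7 -1.9  0.4] [-0.     0.002  0.   ]
[30.4 -2.6  0.4] [-0.     0.002  0.   ]
[37.3 -2.8  0.4] [-0.     0.002  0.   ]
[44.4 -2.3  0.4] [-0.     0.002  0.   ]
[51.5 -1.2  0.3] [-0.     0.002  0.   ]
[58.7  0.6  0.3] [-0.     0.002  0.   ]
[65.8  3.2  0.3] [-0.     0.002  0.   ]
[72.7  6.5  0.3] [-0.     0.002  0.   ]
[79.5 10.5  0.3] [-0.     0.002  0.   ]
[85.9 15.3  0.3] [-0.     0.002  0.   ]
[91.9 20.8  0.3] [-0.     0.002  0.   ]
[97.4 27.1  0.2] [-0.     0.002  0.   ]
[102.3  34.    0.2] [-0.     0.002  0.   ]
[106.5  41.5   0.2] [-0.     0.002  0.   ]
[109.9  49.5   0.2] [-0.     0.002  0.   ]
[112.5  57.9   0.2] [-0.     0.002  0.   ]
```

Request:
step_arm([
  [17,-1,0,0,0,0,0],
  [24,-2,0,0,0,0,0],
  [30,-3,0,0,0,0,0],
  [37,-3,0,0,0,0,0],
  [44,-2,0,0,0,0,0],
  [52,-1,0,0,0,0,0],
  [59,1,0,0,0,0,0],
  [66,3,0,0,0,0,0],
])

```text
clock: 3.15
tcp_pos: [0.5385, 0.0781, 0.1297]
orientation: [3.134, 0.219, -0.005]
contact_force: [-8.1, -1.3, 1.7]
grip_width: 0.0002
gripper_force: 3.0
```

Request:
step_arm([
  [7,3,0,0,0,0,0],
  [14,8,0,0,0,0,0],
  [20,12,0,0,0,0,0],
  [26,18,0,0,0,0,0],
  [31,24,0,0,0,0,0],
  [36,31,0,0,0,0,0],
  [40,38,0,0,0,0,0],
])

```text
clock: 3.85
tcp_pos: [0.5838, 0.0479, 0.1297]
orientation: [-3.132, -0.222, 0.003]
contact_force: [-6.0, 3.5, 0.3]
grip_width: -0.0001
gripper_force: 2.6
```

Request:
step_arm([
  [3,4,0,0,0,0,0],
  [5,12,0,0,0,0,0],
  [6,17,0,0,0,0,0],
  [6,17,0,0,0,0,0],
])

```text
clock: 4.25
tcp_pos: [0.5928, 0.0322, 0.13]
orientation: [-3.131, -0.221, 0.001]
contact_force: [-4.6, 4.4, -0.7]
grip_width: -0.0
gripper_force: 2.3
```

```bash
python3 - <<'E'
from h import *
Q=stand_R()
f=grab('top')
P=cloud(f);im=f['image'].astype(int)
y=(im[...,0]>130)&(im[...,1]>100)&(im[...,2]<80)&(P[...,2]>.13)&(P[...,2]<.17)
q=P[y];print(len(q))
c=q[:,:2].mean(0);w,V=np.linalg.eigh(np.cov((q[:,:2]-c).T));d=V[:,1];t=(q[:,:2]-c)@d;print(d,q.mean(0),c+d*t.min(),c+d*t.max())
H=np.array([.517,-.003]);e=c-H;print('theta from hinge',np.pi/2+PSI-np.arctan2(e[1],e[0]))
rows([])
E
```

```text
4
[-0.99948713  0.0320231 ] [ 0.57498856 -0.1397029   0.14240859] [ 0.60079003 -0.14052956] [ 0.56601588 -0.13941542]
theta from hinge 2.8804047963762787
now 4.3 [0.5928 0.0322 0.1299] [-3.6  4.2 -0.4]
```

Request:
step_arm([
  [0,1,0,0,0,0,0],
  [0,2,0,0,0,0,0],
  [0,3,0,0,0,0,0],
  [0,3,0,0,0,0,0],
])

```text
clock: 4.7
tcp_pos: [0.5928, 0.0321, 0.13]
orientation: [-3.128, -0.224, 0.001]
contact_force: [-5.2, 9.4, -1.2]
grip_width: -0.0001
gripper_force: 4.8
```

Request:
step_arm([
  [0,1,0,0,0,0,0],
  [0,2,0,0,0,0,0],
  [0,3,0,0,0,0,0],
  [0,3,0,0,0,0,0],
])

```text
clock: 5.1
tcp_pos: [0.5928, 0.0319, 0.13]
orientation: [-3.125, -0.228, 0.001]
contact_force: [-5.5, 14.8, -0.8]
grip_width: 0.0002
gripper_force: 7.6
```

Request:
step_arm([
  [0,-25,0,0,0,0,0],
  [0,-30,-50,0,0,0,85],
  [0,-30,-100,0,0,0,85],
  [0,-30,-150,0,0,0,85],
  [-80,40,-190,0,0,0,85],
  [-120,80,-190,0,0,0,85],
  [-120,80,-190,0,0,0,85],
  [-120,80,-190,0,0,0,85],
])

```text
clock: 5.9
tcp_pos: [0.4851, -0.0759, 0.3219]
orientation: [3.132, 0.211, 0.005]
contact_force: [1.4, -0.3, -0.3]
grip_width: 0.0848
gripper_force: 0.0
```

```bash
python3 - <<'E'
from h import *
f=grab('wrist');cv2.imwrite('pics/w2.png',f['image'][:,:,::-1])
P=cloud(f);im=f['image'].astype(int)
y=(im[...,0]>150)&(im[...,1]>110)&(im[...,2]<80)&(P[...,2]>.13)&(P[...,2]<.17)
q=P[y];print(len(q))
c=q[:,:2].mean(0);w,V=np.linalg.eigh(np.cov((q[:,:2]-c).T));d=V[:,1];print(d,q.mean(0))
d=d*np.sign(d[0]);print('theta',np.pi/2+PSI-np.arctan2(d[1],d[0]))
hs=(im[...,0]>im[...,2]*1.7)&(im[...,0]>70)&(im[...,1]<130)&(P[...,2]>.09)&(abs(P[...,1]+.135)<.04)&(P[...,0]>.52)
q=P[hs];print(len(q))
c,s=np.cos(PSI),np.sin(PSI);O=np.array([.567,-.0804])
S=np.c_[(q[:,:2]-O)@np.array([[c,-s],[s,c]]),q[:,2]]
for z in np.arange(.09,.26,.012):
    k=(q[:,2]>=z)&(q[:,2]<z+.012)
    if k.sum()>5: print(round(z,3),k.sum(),np.median(q[k],0).round(4),np.median(S[k],0).round(4),'y span',np.percentile(S[k,1],[3,97]).round(4))
rows([])
E
```

```text
1010
[-0.98893482 -0.14835065] [0.58809571 0.00812449 0.15102186]
theta 1.561896071986321
1986
0.09 58 [ 0.5278 -0.1452  0.099 ] [-0.0478 -0.0584  0.099 ] y span [-0.0656 -0.0545]
0.102 109 [ 0.5378 -0.1444  0.1083] [-0.0382 -0.0591  0.1083] y span [-0.0657 -0.0543]
0.114 117 [ 0.5498 -0.1434  0.1198] [-0.0257 -0.0598  0.1198] y span [-0.066  -0.0542]
0.126 77 [ 0.5653 -0.1392  0.1345] [-0.0098 -0.0576  0.1345] y span [-0.0657 -0.054 ]
0.138 162 [ 0.5745 -0.1387  0.1439] [-0.0005 -0.0587  0.1439] y span [-0.0653 -0.0541]
0.15 185 [ 0.5868 -0.1371  0.1559] [ 0.0118 -0.0588  0.1559] y span [-0.0653 -0.0539]
0.162 219 [ 0.5993 -0.1353  0.1682] [ 0.0245 -0.0586  0.1682] y span [-0.0652 -0.0539]
0.174 242 [ 0.6116 -0.1334  0.1801] [ 0.0368 -0.0586  0.1801] y span [-0.0652 -0.0537]
0.186 260 [ 0.6227 -0.1327  0.192 ] [ 0.0479 -0.0594  0.192 ] y span [-0.0653 -0.0537]
0.198 338 [ 0.6345 -0.1312  0.2043] [ 0.0598 -0.0596  0.2043] y span [-0.0656 -0.0534]
0.21 219 [ 0.644  -0.1296  0.2133] [ 0.0694 -0.0592  0.2133] y span [-0.0654 -0.0534]
now 5.95 [ 0.4846 -0.077   0.3221] [-1.2 -1.3 -0.4]
```

View pics/w2.png

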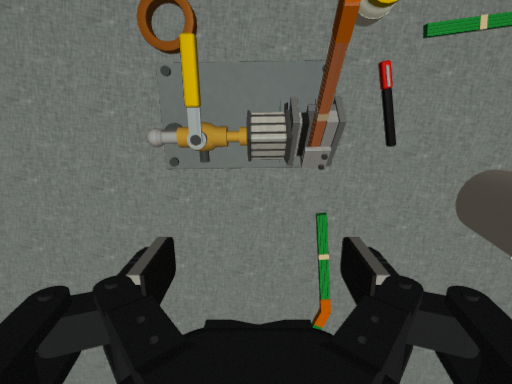

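```bash
cat >> h.py <<'E'
Qg=stand_R(.785); tz=Qg.apply([0,0,1]); G=np.array([.5987,-.1363,.1553])
E
python3 - <<'E'
from h import *
from bench import r
print(r.get_obs()['joints'].round(2))
rows([(G+.0187*tz-.14*tz,Qg),(G+.0187*tz,Qg)])
E
```

```text
[ 0.46  0.12 -0.47  1.84  0.06  1.19 -1.47]
now 5.95 [ 0.4846 -0.077   0.3221] [-1.2 -1.3 -0.4]
[19.2 74.3 81.3] [ 0.006  0.782 -0.005]
[117.9  73.2 180.6] [ 0.006  0.782 -0.005]
```

Request:
step_arm([
  [0,74,0,0,0.12,0,85],
  [0,74,0,0,0.25,0,85],
  [0,74,30,0,0.4,0,85],
  [10,74,60,0,0.53,0,85],
  [19,74,81,0.005,0.66,-0.005,85],
  [19,74,81,0.005,0.782,-0.005,85],
  [19,74,81,0.005,0.782,-0.005,85],
  [19,74,81,0.005,0.782,-0.005,85],
])

```text
clock: 6.75
tcp_pos: [0.5194, -0.1313, 0.2381]
orientation: [-2.86, -0.241, -1.057]
contact_force: [0.8, 0.7, -1.2]
grip_width: 0.085
gripper_force: 0.0
```

```bash
python3 - <<'E'
from h import *
from bench import r
o=r.get_obs();print(o['joints'].round(2))
rows([(G+.0187*tz-.14*tz,Qg),(G+.0187*tz,Qg)])
f=grab('wrist');cv2.imwrite('pics/w3.png',f['image'][:,:,::-1])
P=cloud(f);im=f['image'].astype(int)
hs=(im[...,0]>im[...,2]*1.7)&(im[...,0]>70)&(im[...,1]<130)&(P[...,2]>.09)&(abs(P[...,1]+.135)<.04)&(P[...,0]>.52)&(P[...,0]<.7)
q=P[hs]; t=R.from_rotvec(o['orientation']).inv().apply(q-o['tcp_pos'])*1000
print(len(q))
for x in range(-120,120,20):
    k=(t[:,0]>=x)&(t[:,0]<x+20)
    if k.sum()>5: print(x,k.sum(),np.median(t[k],0).round(1),np.percentile(t[k,1],[3,97]).round(1))
E
```

```text
[ 1.07  0.1  -0.76  2.29 -1.09  0.31 -0.08]
now 6.75 [ 0.5194 -0.1313  0.2381] [ 0.8  0.7 -1.2]
[-4.3 15.6 -8.1] [-0.042  0.076  0.011]
[  6.3  21.5 131.4] [-0.042  0.076  0.011]
3153
-100 119 [-86.   19.9 108.6] [14.7 25.7]
-80 219 [-69.8  20.3 107.5] [14.4 26.2]
-60 153 [-53.2  20.1 106.6] [15.1 25.7]
-40 202 [-28.   20.4 105.2] [14.7 26. ]
-20 266 [ -9.8  20.6 104. ] [15.1 26.1]
0 282 [ 10.5  20.3 102.9] [14.9 26.2]
20 309 [ 30.4  20.6 101.7] [15.3 26.1]
40 335 [ 50.1  20.8 100.2] [15.  26.6]
60 404 [70.5 20.6 98.9] [14.6 26.7]
80 390 [ 90.2  20.9 103.7] [15.1 26.7]
100 355 [109.8  21.4 113. ] [15.5 27.2]
```

View pics/w3.png

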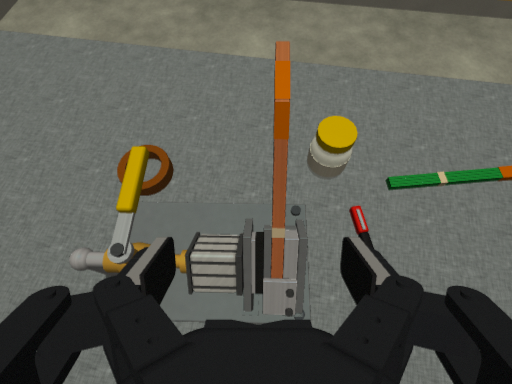

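```bash
cat >> h.py <<'E'
Qg=stand_R(.4); tz=Qg.apply([0,0,1])
E
python3 - <<'E'
from h import *
rows([(G+.0187*tz-.11*tz,Qg),(G+.0187*tz,Qg)])
E
```

```text
now 6.8 [ 0.5177 -0.1334  0.237 ] [-1.9  0.7 -1.4]
[35.  15.5 26.4] [-0.038 -0.309  0.014]
[  1.5  19.3 131.1] [-0.038 -0.309  0.014]
```

Request:
step_arm([
  [12,5,8,-0.012,-0.1,0.005,85],
  [24,10,17,-0.025,-0.2,0.01,85],
  [35,15,26,-0.038,-0.309,0.014,85],
  [35,15,26,-0.038,-0.309,0.014,85],
  [35,15,26,-0.038,-0.309,0.014,85],
])

```text
clock: 7.3
tcp_pos: [0.5654, -0.1407, 0.2413]
orientation: [-3.05, -0.215, -0.613]
contact_force: [0.1, 0.6, -0.9]
grip_width: 0.0849
gripper_force: 0.0
```

```bash
python3 - <<'E'
from h import *
from bench import r
print(r.get_obs()['joints'].round(2))
rows([(G+.0187*tz-.11*tz,Qg),(G+.0187*tz,Qg)])
E
```

```text
[ 0.58  0.18 -0.42  2.03 -0.09  0.57 -1.18]
now 7.3 [ 0.5654 -0.1407  0.2413] [ 0.1  0.6 -0.9]
[-2.6  0.3  1. ] [0.004 0.004 0.002]
[ -2.2  -0.2 111. ] [0.004 0.004 0.002]
```

Request:
step_arm([
  [-2,0,30,0.004,0.004,0,85],
  [-2,0,60,0.004,0.004,0,85],
  [-2,0,90,0.004,0.004,0,85],
  [-2,0,111,0.004,0.004,0,85],
  [-2,0,111,0.004,0.004,0,85],
  [-2,0,111,0.004,0.004,0,85],
])

```text
clock: 7.9
tcp_pos: [0.6051, -0.1332, 0.1377]
orientation: [-3.04, -0.22, -0.619]
contact_force: [0.3, -0.2, -0.0]
grip_width: 0.0849
gripper_force: 0.0
```

Request:
step_arm([
  [0,0,0,0,0,0,30],
  [0,0,0,0,0,0,20],
  [0,0,0,0,0,0,10],
  [0,0,0,0,0,0,5],
  [0,0,0,0,0,0,5],
  [0,0,0,0,0,0,5],
  [0,0,0,0,0,0,5],
], grip_force=60)

```text
clock: 8.6
tcp_pos: [0.6043, -0.1339, 0.1376]
orientation: [-3.04, -0.219, -0.619]
contact_force: [-3.8, -0.8, 6.0]
grip_width: 0.011
gripper_force: 59.8
```

```bash
python3 - <<'E'
from h import *
from bench import r
o=r.get_obs();print(o['joints'].round(2),o['grip_width'],o['contact_force'],o['gripper_force'])
R0=R.from_rotvec(o['orientation'])
d=np.array([np.cos(PSI),np.sin(PSI),1])/2**.5
for L in (.02,.1,.15):print(L,(R0.inv().apply(d)*L*1000).round(1))
rows([(G+.0187*tz,Qg)])
E
```

```text
[ 0.48  0.38 -0.36  2.05  0.01  0.35 -1.26] 0.01100147302114378 [-3.84954179 -0.75355092  5.9767796 ] 59.78749394416809
0.02 [18.5  0.  -7.5]
0.1 [ 92.7   0.1 -37.4]
0.15 [139.1   0.2 -56.1]
now 8.6 [ 0.6043 -0.1339  0.1376] [-3.8 -0.8  6. ]
[1.5 1.6 0.1] [-0.004 -0.002  0.003]
```

Request:
step_arm([
  [5,0,-2,0,0,0,5],
  [9,0,-4,0,0,0,5],
  [14,0,-6,0,0,0,5],
  [19,0,-8,0,0,0,5],
  [19,0,-8,0,0,0,5],
])

```text
clock: 9.1
tcp_pos: [0.62, -0.131, 0.1531]
orientation: [-3.038, -0.22, -0.622]
contact_force: [-0.2, 0.5, -2.7]
grip_width: 0.0105
gripper_force: 58.9
```

Low force; carry on.

Request:
step_arm([
  [9,0,-4,0,0,0,5],
  [19,0,-8,0,0,0,5],
  [28,0,-11,0,0,0,5],
  [37,0,-15,0,0,0,5],
  [46,0,-19,0,0,0,5],
  [56,0,-22,0,0,0,5],
  [65,0,-26,0,0,0,5],
  [74,0,-30,0,0,0,5],
])

```text
clock: 9.9
tcp_pos: [0.6748, -0.1234, 0.209]
orientation: [-3.039, -0.219, -0.618]
contact_force: [0.9, -0.5, -4.1]
grip_width: 0.0111
gripper_force: 58.5
```

Request:
step_arm([
  [9,0,-4,0,0,0,5],
  [19,0,-8,0,0,0,5],
  [28,0,-11,0,0,0,5],
  [37,0,-15,0,0,0,5],
  [37,0,-20,0,0,0,5],
  [37,0,-40,0,0,0,5],
  [37,0,-60,0,0,0,5],
  [37,0,-60,0,0,0,5],
])

```text
clock: 10.7
tcp_pos: [0.6854, -0.123, 0.2814]
orientation: [-3.04, -0.218, -0.626]
contact_force: [0.1, -1.2, -4.1]
grip_width: 0.011
gripper_force: 58.8
```

```bash
python3 - <<'E'
from h import *
from bench import r
o=r.get_obs();print(o['joints'].round(2),o['grip_width'],o['contact_force'],o['moment'])
p=o['tcp_pos'];Q=stand_R(.4-.785)
rows([(p+[-.12,-.02,.10],R.from_rotvec(o['orientation'])),(p+[-.12,-.02,.10],Q)])
f=grab('scene');cv2.imwrite('pics/s2.png',cv2.resize(f['image'][100:300,150:417,::-1],(800,600)))
E
```

```text
[ 0.42  0.31 -0.34  1.75  0.01  0.7  -1.32] 0.01099383918034336 [ 0.12505957 -1.22797841 -4.11192225] [-0.11990853  0.66002128  0.03970998]
now 10.7 [ 0.6854 -0.123   0.2814] [ 0.1 -1.2 -4.1]
[ -72.2    2.5 -139.9] [0. 0. 0.]
[ -72.2    2.5 -139.9] [-0.002 -0.791  0.004]
```

View pics/s2.png

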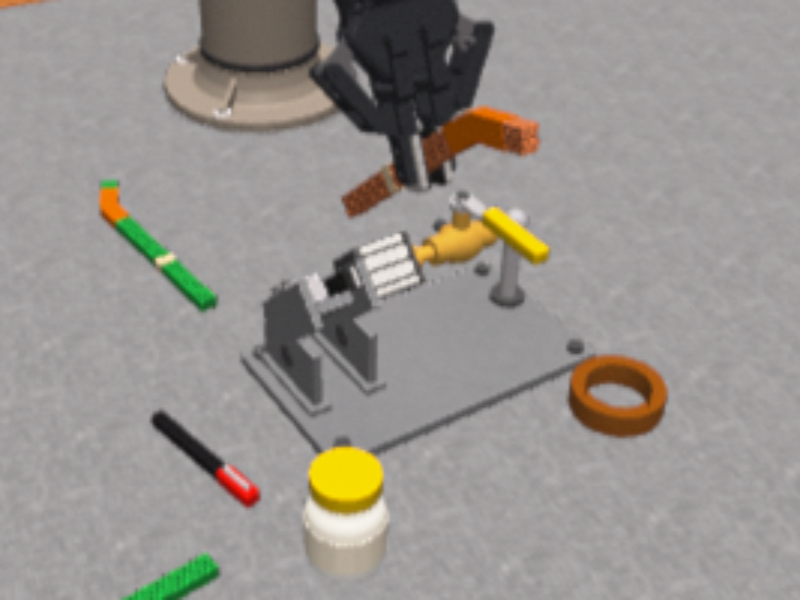

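The half-coil is in the fingers, (345,205)–(535,135) in the crop, clear of the holder; lever across the pipe, bystanders in place.

Request:
step_arm([
  [-18,1,-35,0,-0.05,0,5],
  [-36,1,-70,0,-0.15,0,5],
  [-54,2,-105,0,-0.28,0,5],
  [-72,2,-140,0,-0.4,0,5],
  [-72,2,-140,0,-0.52,0,5],
  [-72,2,-140,0,-0.64,0,5],
  [-72,2,-140,0,-0.74,0,5],
  [-72,2,-140,0,-0.79,0,5],
])

```text
clock: 11.55
tcp_pos: [0.5668, -0.1411, 0.3762]
orientation: [3.05, 0.225, -0.607]
contact_force: [0.9, 0.2, -5.9]
grip_width: 0.0108
gripper_force: 59.3
```

Request:
step_arm([
  [0,0,0,0,0,0,5],
  [0,0,0,0,0,0,5],
  [0,0,0,0,0,0,5],
  [0,0,0,0,0,0,5],
  [0,0,0,0,0,0,5],
])

```text
clock: 12.05
tcp_pos: [0.5651, -0.1423, 0.3795]
orientation: [3.051, 0.221, -0.598]
contact_force: [1.2, -0.2, -4.8]
grip_width: 0.0111
gripper_force: 59.3
```

```bash
python3 - <<'E'
from h import *
from bench import r
o=r.get_obs();print(o['joints'].round(2),abs(o['qvel']).max(),o['grip_width'],o['contact_force'])
for n in ('top','scene'):
    f=grab(n);P=cloud(f);im=f['image'].astype(int)
    hs=(im[...,0]>im[...,2]*1.7)&(im[...,0]>70)&(im[...,1]<130)&(P[...,2]>.2)&(np.linalg.norm(P-o['tcp_pos'],axis=-1)<.22)
    q=P[hs];s=(q[:,:2]-o['tcp_pos'][:2])@[np.cos(PSI),np.sin(PSI)]
    print(n,len(q))
    for x in np.arange(-.2,.2,.02):
        k=(s>=x)&(s<x+.02)
        if k.sum()>3: print(round(x,2),k.sum(),np.percentile(q[k,2],[5,50,95]).round(4))
cv2.imwrite('pics/s3.png',cv2.resize(f['image'][60:260,150:417,::-1],(800,600)))
f=load('top')
P=cloud(f);im=f['image'].astype(int)
y=(im[...,0]>130)&(im[...,1]>100)&(im[...,2]<80)&(P[...,2]>.13)&(P[...,2]<.17)
q=P[y];print('lever',len(q))
if len(q)>5:
    V=np.linalg.eigh(np.cov(q[:,:2].T))[1][:,1];V*=np.sign(V[0]);print(np.pi/2+PSI-np.arctan2(V[1],V[0]))
rows([])
E
```

```text
[ 0.28  0.46 -0.28  1.31  0.18  1.77 -1.43] 0.004059429158578866 0.011145923127904245 [ 1.20612602 -0.2377049  -4.80253139]
top 21
0.02 5 [0.4675 0.4696 0.4702]
0.04 16 [0.4626 0.472  0.4849]
scene 658
-0.12 38 [0.3933 0.4029 0.4086]
-0.1 41 [0.392  0.4019 0.4086]
-0.08 41 [0.3918 0.4003 0.4074]
-0.06 26 [0.3898 0.3971 0.4051]
-0.04 6 [0.3902 0.3916 0.3938]
-0.0 18 [0.3868 0.405  0.4394]
0.02 75 [0.3903 0.4034 0.4216]
0.04 69 [0.3891 0.4006 0.5495]
0.06 81 [0.3877 0.401  0.4051]
0.08 121 [0.3803 0.396  0.514 ]
0.1 109 [0.3698 0.3857 0.3928]
0.12 33 [0.3664 0.3729 0.3794]
lever 111
1.5525855436694487
now 12.15 [ 0.5652 -0.1422  0.3794] [ 0.5  0.3 -5.1]
```

View pics/s3.png

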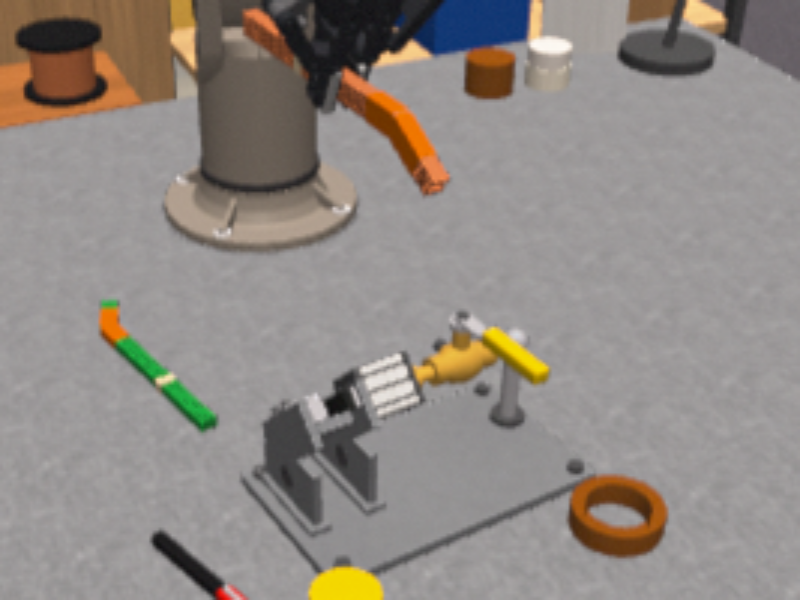

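The leg is level within about 1–2°, 0.37 m or more above the bench, and still. The lever is at about 1.55 rad.

```bash
python3 -c "
from bench import r
print(r.hand_in())"
```

```text
the job is handed in; nothing more can be done
None
```

I turned the valve off and drew the copper half-coil out. I handed the job in with it gripped and still, its leg level to within about 2° and all of it at least 0.36 m above the bench; the interface returned no verdict.

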